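Lock the end pocket onto the letter sorter

TASK

The loose end pocket belongs on the open end of the letter sorter: slide it along the table until its bolt head is fully home in the socket in the sorter's base board. Then take the T-handled screwdriver from its block and with it turn the cam disc clockwise to its stop, so that the cam catches the bolt and draws the pocket tight and square against the board. Finally hang the screwdriver back in its hole, and leave the stapler, the stamp and the tape roll where they are.

Things in the scene. Friction and masses are not known exactly. Their poses are not given: they have to be found in the camera images.
- sorter: Light brown wooden letter sorter, fixed: base board 36 mm thick, 180 mm deep (x), with dividers (up to 140 mm high, from y = -122 mm on), letters and a 165 mm high panel at its -y end. Origin on the table, straight under the cam's axis. Its +y end is open: the joint face is the upright plane y = +36 mm. From there to y = -120 mm the board is bare.
- socket (a point): Middle of the mouth of the socket, a black insert 51 mm wide in the joint face (sorter x = 0, y = 36 mm, 16.5 mm above the table). The mouth is 28 mm wide and narrows within 6 mm to a bore 16 mm wide and 17 mm high that runs in -y to the cam.
- cam (a joint): Turn of the cam: 0 open, 1.6 rad the stop; grows clockwise seen from above. Starts at 0 to 0.2. Open, it lets the bolt head in as far as a hub, which leaves the pocket about 6 mm from the joint face; turned from 0.4 to 1.25 rad it draws in that gap; locked from 1.3 rad. Stays where left; needs under 0.3 N m.
- cam_slot (a point): Centre of the floor of the cam's slot, on the cam's vertical axis, 28 mm above the table. The cam is a light metal disc of 48 mm, its top flush with the board's (36 mm up). The slot is 6 mm wide (lips chamfered to 10 mm), 29 mm long, 8 mm deep. At 0 it lies along the sorter's y, its red arrow pointing to +y; at q it is turned clockwise by q.
- end_pocket: Loose light brown wooden tray, open on top, 160 mm long (x), 90 mm wide (y), 60 mm high, walls 12 mm, floor 10 mm thick, 0.3 to 0.6 kg. Origin at the centre of its underside. A bolt sticks out of the middle of its -y face. Home: axes parallel to the sorter's, origin 81 mm from the sorter's along the sorter's +y; before the cam turns it stops at about 87 mm.
- bolt_head (a point): Centre of the bolt's 13 mm ball head, 27 mm out from the pocket's -y face (a black sleeve 12 mm thick for 14 mm, then a 4 mm shank), 16.5 mm above the table. In the sorter's frame its y is about 15 mm when pushed in against the open cam's hub, 9 mm when drawn tight.
- tool_block: Wooden block, fixed, 100 mm (x) by 70 mm, 95 mm high, origin at the centre of its underside. Three holes in its top in a row along x; the middle, widest one (18 mm) is the screwdriver's.
- block_hole (a point): Centre of the middle hole's mouth in the block's top, 95 mm above the table.
- driver: Screwdriver with orange T-handle, 110 g, hanging upright in the block, its 26 mm collar on the block's top. Origin: centre of the collar's underside, z up. The handle bar lies along x: 72 mm long, 18 mm thick (y), 20 mm high, centre 30 mm above the origin. Shank 8 mm; flat blade 12 mm wide along x like the bar, 4 mm thick, 2.4 mm at the tip.
- driver_tip (a point): Middle of the blade's tip, 85 mm below the driver's origin.
- stapler: Red and black stapler, 150 mm long, loose; leave it alone.
- stamp: Rubber stamp with a turned wooden handle, 75 mm high, loose; leave it alone.
- tape_roll: Roll of packing tape lying flat, 98 mm across, 48 mm high, loose; leave it alone.

How it is judged:
By the outcome, as a careful person would: the job done as asked, in the order asked, and still so for the second after the job is handed in, with the robot touching nothing.
It also fails if it takes over 64 s, if anything falls off the work surface, if the arm or the gripper's body presses on something with over 40 N, if the wrist force passes 120 N, or if a joint passes its speed limit or range.

ROBOT

A 7-joint arm with a two-finger parallel gripper is mounted at the origin on a cart in front of the work surface, level with it; the furniture and walls round the work are solid. World frame = base frame: x ahead of the robot, y to its left, z up, the work surface at z = 0. Lengths are in m, angles in rad, forces in N, time in s.
With the tool pointing down it reaches from about 0.35 to 0.9 m from the base axis. Payload 8.1 kg.
Tool frame: the origin (TCP) lies at the very end of the fingers, on their centre line; the grasp point (between the pads) lies arm.grip_point_offset behind it (arm.grip_point_offset is the distance from the TCP to the grasp point, in m); z points along the fingers, y is the line along which they close (so a half turn about z gives the same grasp; the last joint's range is limited). The gripper opens to 92 mm and grips with 3 to 60 N. Pads are 19 mm wide; open, the fingers measure 130 mm over their backs; the gripper's body (75 mm by 190 mm) begins 47 mm behind the grasp point.
Start: joints at [1.166, 0.434, 0.025, 1.573, -0.012, 1.134, -0.075], TCP at [0.186, -0.597, 0.227] pointing down, gripper open.
Joint ranges: [-2.62, 2.62], [-0.44, 2.09], [-1.27, 1.32], [0.08, 2.57], [-1.32, 4.46], [0.12, 2], [-2.74, 2.74]. Speed limits (rad/s): [2.22, 2.22, 3.01, 3.01, 3.14, 3.14, 3.14].

INTERFACE

Orientations are given as a rotation vector (axis times angle).
In Python, from cell import arm gives the robot as it stands. The module is installed in compiled form; this text tells all that it offers.
- The arm moves only by the shell command python3 -m creep 'ROWS' [OPENING] [FORCE]. ROWS is JSON, a list of rows, each a list of 6 numbers: the shift along the tool's x, y, z scaled (see below), then the turn, a rotation vector about the tool's x, y, z scaled (see below). A call has 1 to 20 rows; each row shifts and turns the commanded pose from where the row before left it, along the tool's axes as they then stand; what a row does not reach is not made up. The controller multiplies each number of a shift by 0.4 m and each number of a turn by 120 degrees. A row lasts 1/12 s, in which the tool goes at most 41.7 mm and 7.16 degrees, less where a joint would pass 70% of its speed; a pose out of reach is approached as far as the arm can. A call with a number of a shift or a turn outside -1 to 1 is refused whole. A call with a gripper value outside its range is refused whole. OPENING is the closure, from -1 (fully open) to 1 (shut), set as the call begins (- or left out, the last holds). The fingers move at their own pace and stop on an object; FORCE is the grip in N (left out, the last holds). Time passes only in rows, so rows that do not move let the fingers close. It gives the time, the measured TCP pose, the force, the opening and the grip force at its end, in the units of the state.
- arm.observe(): the state, without advancing time (a new reading comes with each control period).
- arm.get_image(name): name is "side" or "top" or "wrist"; returns a dict with "frame" (480x640x3 uint8, red, green, blue), "intrinsics" (3x3 intrinsics, pixels), "rvec" (rotation vector, rad) and "tvec" (3), from world to camera coordinates, as OpenCV has them; the wrist camera has in their place "mount" (4x4, takes a point from camera to tool coordinates, whose origin is the TCP and whose axes are the flange's). Camera axes: x right, y down, z forward; pixel columns grow to the right and rows downward; lengths in m; the calibration is good to about 2 mm. A picture is of the moment at which its call begins: read the wrist's pose just before it. There is no depth.
- arm.sign_off(): hands the job in; it is judged then, once.
The state is a dict: "clock": time; "joints": joint angles; "dq": joint speeds; "joint_efforts": joint torques, N m; "position": TCP position; "ee_rot": TCP orientation; "force": force on the tool from outside, world axes, zero at the start; "ft_torque": the same for the moment, N m; "width": opening from 0.0 (shut) to 1.0 (fully open); "gripper_force": force on a finger pad.
Only numpy, scipy, OpenCV 4.12 (cv2) and the standard library are available. Lean on these libraries where they do the work, as an engineer would, in place of code of your own. Each camera call takes 0.05 s, during which the arm holds its last target. There are 200 camera calls.

## Working session

There is one attempt and no reset: what is moved stays moved. The work goes in short steps, Python scripts to look and compute and a shell command to move; the robot and the scene stay as the last step left them, time stands still between calls to the robot, and variables do not carry over. Pictures are saved under pics/ and viewed, at most 10 in all, crops included, and the job is handed in when it is done.

```bash
mkdir -p pics; ls
cat > h.py <<'E'
import numpy as np,cv2
from scipy.spatial.transform import Rotation as R
from cell import arm
def cam(n):
    s=arm.observe(); d=arm.get_image(n); K=np.array(d["intrinsics"])
    if n=="wrist":
        M=np.array(d["mount"]);T=np.eye(4);T[:3,:3]=R.from_rotvec(s["ee_rot"]).as_matrix();T[:3,3]=s["position"]
        W=T@M; Rc=W[:3,:3].T; t=-Rc@W[:3,3]
    else: Rc=R.from_rotvec(np.ravel(d["rvec"])).as_matrix();t=np.ravel(d["tvec"])
    return d["frame"],K,Rc,t
def ray(c,u,v,z):
    _,K,Rc,t=c; d=Rc.T@np.linalg.solve(K,[u,v,1.]);o=-Rc.T@t
    return o+d*(z-o[2])/d[2]
def proj(c,p):
    _,K,Rc,t=c;q=K@(Rc@np.array(p)+t);return q[:2]/q[2]
def save(c,n): cv2.imwrite("pics/"+n+".png",c[0][:,:,::-1])
E
python3 - <<'E'
from h import *
import pickle
s=arm.observe();print(s,arm.grip_point_offset, R.from_rotvec(s["ee_rot"]).as_matrix().round(3))
for n in("top","side"):
    c=cam(n);save(c,n);pickle.dump(c,open(n+".pkl","wb"));print(n,(-c[2].T@c[3]).round(3))
E
```

```text
pics
{'clock': 0.0, 'joints': array([ 1.16642335,  0.43523178,  0.02499419,  1.57410085, -0.01160016,
        1.13399919, -0.07504994]), 'dq': array([ 1.28970535e-03,  1.37207575e-03,  1.17066903e-03, -1.83800121e-03,
       -1.41277591e-04,  7.65651086e-05, -2.21024496e-03]), 'joint_efforts': array([ 8.09691096e-05, -6.67850733e+01,  9.86046642e-01, -3.14458358e+01,
       -6.03293977e-02,  4.28279070e-02,  1.82366707e-04]), 'position': array([ 0.18553848, -0.59628597,  0.22593831]), 'ee_rot': array([-3.10437968e+00, -4.71934241e-01,  6.12514254e-04]), 'force': array([ 1.88134858e-01, -4.24883219e-05,  2.22498851e-01]), 'ft_torque': array([-0.01550211, -0.00243933,  0.01877333]), 'gripper_force': 0.0, 'width': 1.0023368840517812} 0.0188 [[ 0.955  0.297 -0.001]
 [ 0.297 -0.955  0.001]
 [-0.    -0.002 -1.   ]]
top [0.342 0.081 1.416]
side [0.463 0.963 0.668]
```

View pics/top.png

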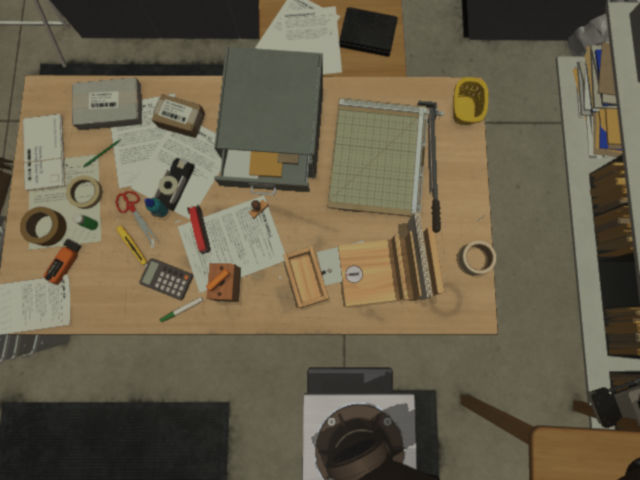

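View pics/side.png

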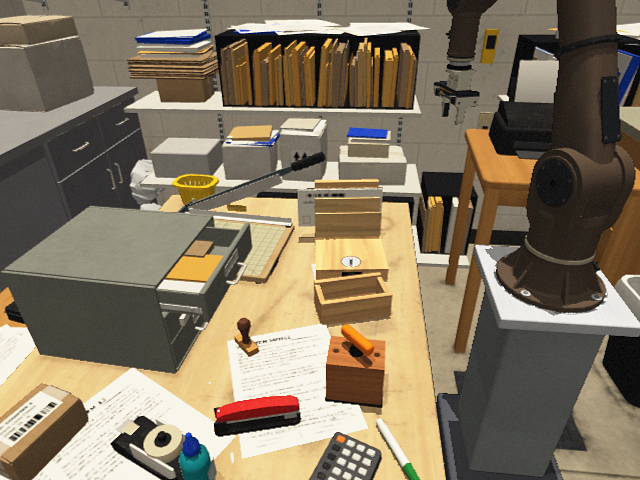

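Top view: sorter board spans px (341–400, 240–305) with the cam at (354,273). The pocket is at (306,277), tilted, with its bolt pointing right. The block is at (223,282) with the orange T-handle on top. The stapler is at (200,230) and the stamp at (257,206). The side view agrees.

Run:
```python
from h import *
import pickle
c=pickle.load(open("top.pkl","rb"))
for n,u,v,z in[("cam",354,273,.036),("face-far",341,241,.036),("face-near",343,306,.036),("pocketTL",285,252,.06),("TR",313,247,.06),("BR",328,298,.06),("BL",299,306,.06),("blk",223,282,.095),("stapler",200,230,.03),("stamp",257,206,.04),("tape",478,258,.04),("panel",435,262,.165),("drawer",300,188,.1)]: print(n,ray(c,u,v,z).round(3))
im=cv2.cvtColor(c[0],cv2.COLOR_RGB2HSV)
m=cv2.inRange(im,(5,190,170),(20,255,255));m[:,:190]=0;m[:,260:]=0;m[:255]=0
print(cv2.minAreaRect(cv2.findNonZero(m)),ray(c,*cv2.minAreaRect(cv2.findNonZero(m))[0],.135))
d=arm.get_image("wrist");print(np.array(d["mount"]).round(3),d["intrinsics"])
```

```text
cam [0.496 0.013 0.036]
face-far [0.591 0.051 0.036]
face-near [0.4   0.045 0.036]
pocketTL [0.554 0.214 0.06 ]
TR [0.569 0.133 0.06 ]
BR [0.422 0.089 0.06 ]
BL [0.399 0.171 0.06 ]
blk [0.464 0.381 0.095]
stapler [0.625 0.471 0.03 ]
stamp [0.697 0.302 0.04 ]
tape [ 0.541 -0.353  0.04 ]
panel [ 0.512 -0.197  0.165]
drawer [0.735 0.17  0.1  ]Traceback (most recent call last):
  File "<stdin>", line 7, in <module>
cv2.error: OpenCV(4.12.0) /io/opencv/modules/imgproc/src/convhull.cpp:143: error: (-215:Assertion failed) total >= 0 && (depth == CV_32F || depth == CV_32S) in function 'convexHull'
```

```bash
python3 -m creep '[[0,0,-0.1,0,0,0],[0,0,-0.1,0,0,0],[0,0,-0.1,0,0,0],[0,0,-0.1,0,0,0],[0,0,-0.1,0,0,0],[0.058,-0.073,0,0,0,0],[0.058,-0.073,0,0,0,0],[0.058,-0.073,0,0,0,0],[0.058,-0.073,0,0,0,0],[0.058,-0.073,0,0,0,0],[0.058,-0.073,0,0,0,0],[0.058,-0.073,0,0,0,0],[0.058,-0.073,0,0,0,0],[0.058,-0.073,0,0,0,0],[0.058,-0.073,0,0,0,0],[0.058,-0.073,0,0,0,0],[0.058,-0.073,0,0,0,0],[0.058,-0.073,0,0,0,0],[0.058,-0.073,0,0,0,0],[0.058,-0.073,0,0,0,0]]'
python3 -m creep '[[0.058,-0.073,0,0,0,0],[0.058,-0.073,0,0,0,0],[0.058,-0.073,0,0,0,0],[0.058,-0.073,0,0,0,0],[0,0,0,0,0,0],[0,0,0,0,0,0]]'
python3 - <<'E'
from h import *
import pickle
d=arm.get_image("wrist");print(np.array(d["mount"]).round(3),d["intrinsics"],arm.observe()["joints"].round(2))
c=cam("wrist");save(c,"w1");pickle.dump(c,open("w1.pkl","wb"))
E
```

```text
clock: 1.77
position: [0.3878, -0.0733, 0.4267]
ee_rot: [3.106, 0.472, -0.0]
force: [1.3, -0.1, 1.0]
width: 1.001
gripper_force: 0.0
clock: 2.27
position: [0.4417, 0.0659, 0.4262]
ee_rot: [-3.104, -0.479, 0.002]
force: [-0.6, -0.7, 0.5]
width: 1.002
gripper_force: 0.0
[[-0.    -0.953 -0.304  0.082]
 [ 1.    -0.     0.    -0.001]
 [-0.    -0.304  0.953 -0.158]
 [ 0.     0.     0.     1.   ]] [[368.82516599   0.         316.71483078]
 [  0.         368.82516599 247.77736938]
 [  0.           0.           1.        ]] [ 0.36  0.08 -0.67  1.58  0.05  1.5  -1.58]
```

View pics/w1.png

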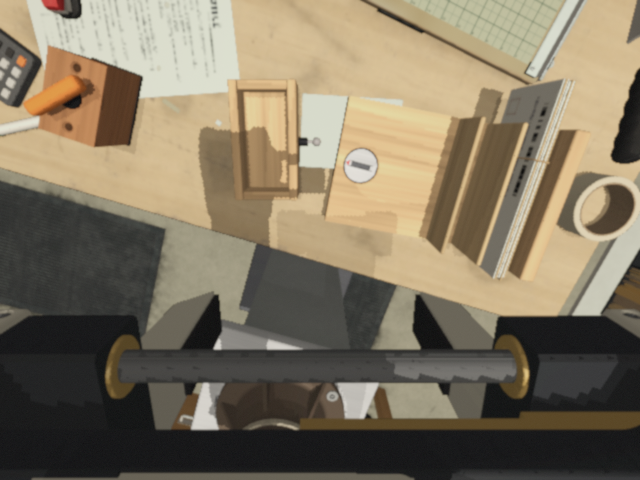

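The wrist view shows the pocket at (265,140), the bolt head at (316,141), the cam at (361,166), and the board's joint face running from (348,97) to (327,217). The block and orange bar are at (75,95). I'll enlarge the middle region and measure.

Run:
```python
from h import *
import pickle
c=pickle.load(open("w1.pkl","rb"));f=c[0]
z=cv2.resize(f[70:250,225:485],None,fx=3,fy=3,interpolation=cv2.INTER_CUBIC);cv2.imwrite("pics/w1z.png",z[:,:,::-1])
hsv=cv2.cvtColor(f,cv2.COLOR_RGB2HSV)
m=cv2.inRange(hsv,(4,190,150),(20,255,255));m[:,130:]=0;m[140:]=0;m[:60]=0
r=cv2.minAreaRect(cv2.findNonZero(m));print(r);b=cv2.boxPoints(r);P=[ray(c,*p,.135) for p in b];print(np.round(P,3))
m=cv2.inRange(hsv,(0,0,140),(179,40,255));k=np.zeros_like(m);k[140:195,335:388]=m[140:195,335:388]
n,l,st,ce=cv2.connectedComponentsWithStats(k);i=1+np.argmax(st[1:,4]);cn=max(cv2.findContours((l==i).astype(np.uint8),0,2)[0],key=cv2.contourArea);e=cv2.fitEllipse(cn);print(e,ray(c,*e[0],.036))
t=pickle.load(open("top.pkl","rb"));print("cam in top",proj(t,ray(c,*e[0],.036)))
```

```text
((60.469112396240234, 99.23109436035156), (10.248881340026855, 51.72202682495117), 47.41950988769531)
[[0.442 0.4   0.135]
 [0.492 0.362 0.135]
 [0.487 0.354 0.135]
 [0.436 0.392 0.135]]
((360.2373962402344, 165.13002014160156), (32.104679107666016, 33.74507522583008), 29.817031860351562) [0.49200158 0.01450724 0.036     ]
cam in top [353.42363604 274.44916007]
```

View pics/w1z.png

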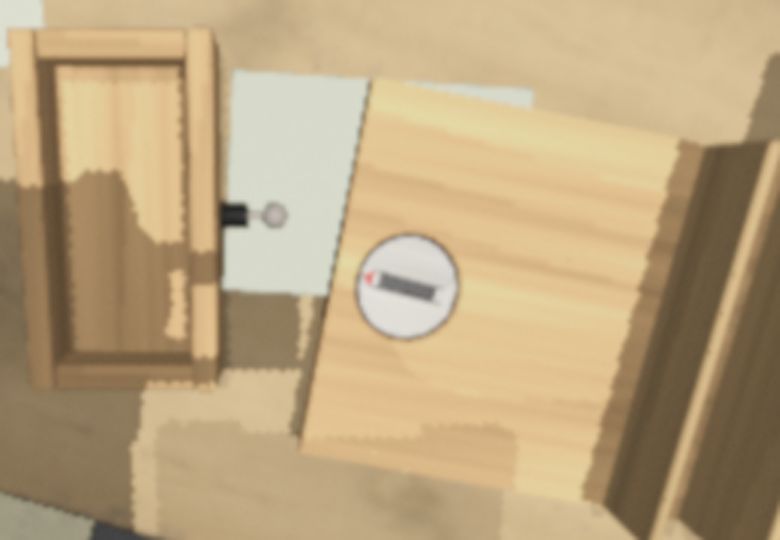

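The zoom shows the joint face running from (370,78) to (300,452), the pocket rim corners at (10,30), (213,28), (218,385) and (33,388), the bolt head at (274,215), and the slot from (375,279) to (437,295).

Run:
```python
from h import *
import pickle
c=pickle.load(open("w1.pkl","rb"))
q=lambda X,Y,z: ray(c,225+X/3,70+Y/3,z)
a=lambda d:np.degrees(np.arctan2(d[1],d[0]))
A,B=q(370,78,.036),q(300,452,.036);print("face",A,B,"xdir",a(A-B),"mid",(A+B)/2)
C=q(407,286,.036);th=np.radians(a(A-B));n=np.array([-np.sin(th),np.cos(th)]);print("cam",C,"dist face",(A-C)[:2]@n)
s=q(375,279,.034)-q(437,295,.034);print("slot dir",a(s))
Q=[q(10,30,.06),q(213,28,.06),q(218,385,.06),q(33,388,.06)];print(np.round(Q,4),np.mean(Q,0),"x dir",a(Q[0]-Q[3]),a(Q[1]-Q[2]),"len",np.linalg.norm(Q[1]-Q[2]),np.linalg.norm(Q[1]-Q[0]))
print("bolt",q(274,215,.0165))
```

```text
face [0.57529198 0.06129816 0.036     ] [0.39759785 0.03818588 0.036     ] xdir 7.4107325019729 mid [0.48644492 0.04974202 0.036     ]
cam [0.49191438 0.01381346 0.036     ] dist face 0.036333912063001496
slot dir 93.2970002290253
[[0.5445 0.2181 0.06  ]
 [0.5716 0.1341 0.06  ]
 [0.4225 0.0878 0.06  ]
 [0.3948 0.1718 0.06  ]] [0.48334488 0.15294921 0.06      ] x dir 17.19435466026348 17.262703308289634 len 0.15610205308712466 0.08822009918339428
bolt [0.50371526 0.08521557 0.0165    ]
```

```bash
python3 -m creep '[[0.0207,-0.0342,0.09,0,0,0],[0.0207,-0.0342,0.09,0,0,0],[0.0207,-0.0342,0.09,0,0,0],[0.0207,-0.0342,0.09,0,0,0],[0.0207,-0.0342,0.09,0,0,0],[0.0207,-0.0342,0.09,0,0,0],[0.0207,-0.0342,0.09,0,0,0],[0.0207,-0.0342,0.09,0,0,0],[0,0,0.05,0,0,0],[0,0,0,0,0,0],[0,0,0,0,0,0]]' 0.13 25
python3 - <<'E'
from h import *
c=cam("wrist");save(c,"w2");s=arm.observe();print(s["position"],s["ee_rot"])
E
```

```text
clock: 3.28
position: [0.4722, 0.1864, 0.1183]
ee_rot: [3.105, 0.47, -0.004]
force: [0.3, 0.2, -0.1]
width: 0.436
gripper_force: 0.0
[0.47312061 0.18690027 0.11959509] [3.10562010e+00 4.69168813e-01 5.73370965e-04]
```

View pics/w2.png

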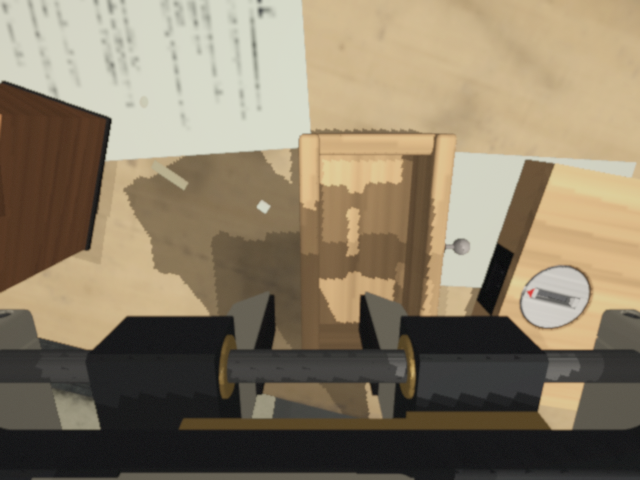

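The fingers straddle the +y wall (wall column about 309, finger mid about 317, so roughly 4 mm off). I'll correct this, descend and grip.

```bash
python3 -m creep '[[0,-0.01,0.08,0,0,0],[0,0,0.08,0,0,0],[0,0,0.08,0,0,0],[0,0,0,0,0,0],[0,0,0,0,0,0]]'
python3 -m creep '[[0,0,0,0,0,0],[0,0,0,0,0,0],[0,0,0,0,0,0],[0,0,0,0,0,0],[0,0,0,0,0,0],[0,0,0,0,0,0]]' 1 25
python3 - <<'E'
from h import *
s=arm.observe();print(s["position"],s["ee_rot"],s["force"],s["width"])
th=np.radians(7.41);C=np.array([.492,.014]);n=np.array([-np.sin(th),np.cos(th)])
phi=2*np.arctan2(s["ee_rot"][1],s["ee_rot"][0]);tx=np.array([np.cos(phi),np.sin(phi)]);ty=np.array([np.sin(phi),-np.cos(phi)])
print("phi",np.degrees(phi))
P=np.array([.4833,.1529]); off=s["position"][:2]-P; print("tcp in pocket",off@tx,off@-ty)
for d in(.128,.108,.087):
    # with pocket x aligned to sorter; grip on centre line approx .039
    t=C+n*(d+.039)+np.array([np.cos(th),np.sin(th)])*(off@tx)
    D=t-s["position"][:2];print(d,t,"tool units",D@tx/.4,D@ty/.4)
E
```

```text
clock: 3.75
position: [0.4718, 0.1911, 0.0238]
ee_rot: [3.105, 0.47, -0.0]
force: [0.7, -0.5, 0.9]
width: 0.431
gripper_force: 0.0
clock: 4.25
position: [0.472, 0.1918, 0.0237]
ee_rot: [3.106, 0.471, 0.002]
force: [-0.8, -2.3, 9.9]
width: 0.126
gripper_force: 25.0
[0.47204264 0.19176286 0.02369464] [3.10554875e+00 4.71309235e-01 2.39704556e-03] [-0.76603494 -2.29427871  9.90600662] 0.12618917607066488
phi 17.25912569336157
tcp in pocket 0.0007798926712985179 0.04045296243701575
0.128 [0.47123561 0.17970591] tool units -0.010869777346715934 0.028186557085339962
0.108 [0.47381498 0.15987294] tool units -0.019422493859345365 0.07744963697540166
0.087 [0.47652333 0.13904831] tool units -0.028402846197606326 0.12917587085996637
```

```bash
python3 -m creep '[[0,0,0,0,0,0.0137],[-0.0015,0.004,0,0,0,0.0137],[-0.0015,0.005,0,0,0,0.0137],[-0.0015,0.005,0,0,0,0.0137],[-0.0015,0.005,0,0,0,0.0137],[-0.002,0.005,0,0,0,0.0137],[0,0.004,0,0,0,0],[0,0,0,0,0,0],[0,0,0,0,0,0],[0,0,0,0,0,0]]'
python3 - <<'E'
from h import *
c=cam("wrist");cv2.imwrite("pics/w3z.png",cv2.resize(c[0][100:320,290:630],None,fx=2.3,fy=2.3,interpolation=cv2.INTER_CUBIC)[:,:,::-1])
import pickle;pickle.dump(c,open("w3.pkl","wb"))
s=arm.observe();print(s["position"],s["ee_rot"],s["force"])
E
```

```text
clock: 5.08
position: [0.4716, 0.1819, 0.0237]
ee_rot: [-3.133, -0.203, -0.004]
force: [1.5, 3.2, 7.8]
width: 0.132
gripper_force: 25.0
[0.47159731 0.18183714 0.02367419] [-3.13289872 -0.2026218  -0.00414197] [2.08640536 3.96681247 7.57074184]
```

View pics/w3z.png

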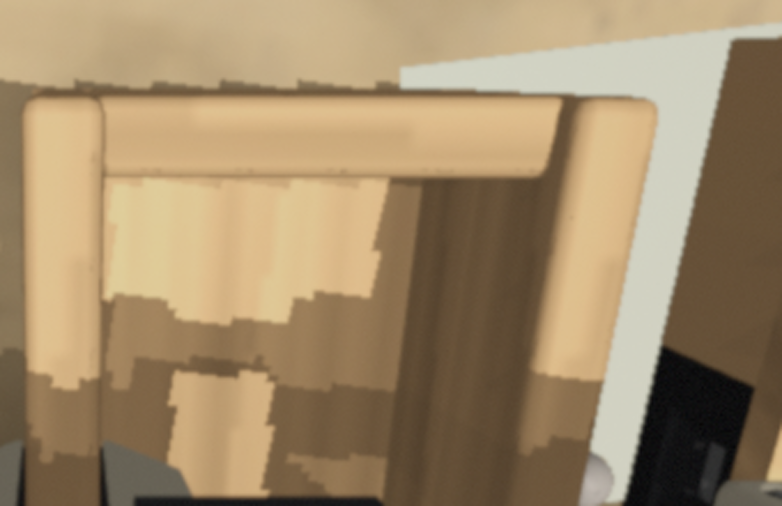

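The pocket now looks square to the sorter. The ball is at zoom (592,478). The far edge of the socket insert runs from (662,347) at the table to (752,388) at the top.

Run:
```python
from h import *
import pickle
c=pickle.load(open("w3.pkl","rb"))
q=lambda X,Y,z: ray(c,290+X/2.3,100+Y/2.3,z)
th=np.radians(7.41);C=np.array([.492,.014]);S=np.array([[np.cos(th),np.sin(th)],[-np.sin(th),np.cos(th)]])
for n,X,Y,z in[("ball",594,478,.0165),("insB",662,347,.0),("insT",752,388,.033),("face0",730,40,0),("face1",645,480,0),("rimTR",655,100,.06),("rimTL",24,98,.06),("rimR2",615,330,.06),("rimL2",24,370,.06)]:
    print(n,(S@(q(X,Y,z)[:2]-C)).round(4))
print("tcp",S@(arm.observe()["position"][:2]-C))
```

```text
ball [-0.0004  0.0551]
insB [0.0239 0.0345]
insT [0.0266 0.0404]
face0 [0.0893 0.0347]
face1 [-0.0093  0.0315]
rimTR [0.0795 0.0876]
rimTL [0.0798 0.1751]
rimR2 [0.0461 0.0866]
rimL2 [0.0397 0.1757]
tcp [0.00141343 0.16906679]
```

```bash
python3 -m creep '[[0,0.01,0,0,0,0],[0,0.01,0,0,0,0],[0,0.01,0,0,0,0],[0,0.01,0,0,0,0],[0,0.01,0,0,0,0],[0,0.01,0,0,0,0],[0,0.01,0,0,0,0],[0,0,0,0,0,0],[0,0,0,0,0,0]]'
python3 -m creep '[[0,0.007,0,0,0,0],[0,0.007,0,0,0,0],[0,0.007,0,0,0,0],[0,0.005,0,0,0,0],[0,0.005,0,0,0,0],[0,0,0,0,0,0],[0,0,0,0,0,0]]'
```

```text
clock: 5.88
position: [0.4748, 0.1542, 0.0237]
ee_rot: [-3.133, -0.204, -0.003]
force: [0.2, 4.6, 10.2]
width: 0.13
gripper_force: 25.0
clock: 6.47
position: [0.4763, 0.1424, 0.0237]
ee_rot: [-3.132, -0.204, -0.003]
force: [0.4, 6.2, 8.3]
width: 0.127
gripper_force: 25.0
```

```bash
python3 -m creep '[[0,0.004,0,0,0,0],[0,0.004,0,0,0,0],[0,0,0,0,0,0],[0,0,0,0,0,0]]'
python3 -m creep '[[0,0.004,0,0,0,0],[0,0.004,0,0,0,0],[0,0,0,0,0,0],[0,0,0,0,0,0]]'
```

```text
clock: 6.8
position: [0.4767, 0.1394, 0.0237]
ee_rot: [-3.132, -0.205, -0.004]
force: [-1.0, 7.0, 7.7]
width: 0.134
gripper_force: 25.0
clock: 7.13
position: [0.477, 0.1381, 0.0239]
ee_rot: [-3.13, -0.206, -0.004]
force: [-2.9, 11.7, 6.8]
width: 0.129
gripper_force: 25.0
```

```bash
python3 -m creep '[[0,0.005,0,0,0,0],[0,0.005,0,0,0,0],[0,0,0,0,0,0],[0,0,0,0,0,0]]'
python3 - <<'E'
from h import *
c=cam("wrist");import pickle;pickle.dump(c,open("w4.pkl","wb"));a=cv2.resize(c[0][60:330,280:640],None,fx=1.1,fy=1.1)
t=cam("top");b=cv2.resize(t[0][225:325,270:440],None,fx=2.3,fy=2.97)
cv2.imwrite("pics/w4.png",np.hstack([a,b[:297]])[:,:,::-1]);print(a.shape,b.shape)
th=np.radians(7.41);C=np.array([.492,.014]);S=np.array([[np.cos(th),np.sin(th)],[-np.sin(th),np.cos(th)]]);s=arm.observe()
print("tcp",S@(s["position"][:2]-C),s["force"])
E
```

```text
clock: 7.47
position: [0.4774, 0.1375, 0.0241]
ee_rot: [-3.125, -0.21, -0.006]
force: [-4.0, 21.7, 6.5]
width: 0.127
gripper_force: 25.0
(297, 396, 3) (297, 391, 3)
tcp [0.00139771 0.12436468] [-3.26911278 22.17727659  6.50141172]
```

View pics/w4.png

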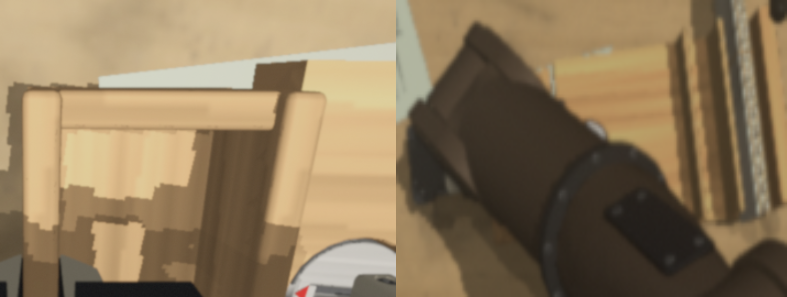

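The pocket stopped hard against the hub: about 22 N, square, with a 5 mm gap. I'll release it and rise.

```bash
python3 -m creep '[[0,0,0,0,0,0],[0,0,0,0,0,0],[0,0,0,0,0,0],[0,0,0,0,0,0],[0,0,-0.06,0,0,0],[0,0,-0.08,0,0,0],[0,0,-0.1,0,0,0],[0,0,-0.1,0,0,0],[0,0,-0.1,0,0,-0.058],[0,0,-0.1,0,0,-0.058],[0,0,-0.1,0,0,-0.058],[0,0,-0.1,0,0,-0.058],[0,0,0,0,0,-0.058],[0,0,0,0,0,-0.058],[0,0,0,0,0,-0.058],[0,0,0,0,0,-0.058],[0,0,0,0,0,-0.058],[0,0,0,0,0,-0.058],[0,0,0,0,0,0],[0,0,0,0,0,0]]' 0.13
python3 - <<'E'
from h import *
c=cam("wrist");save(c,"w5");import pickle;pickle.dump(c,open("w5.pkl","wb"))
s=arm.observe();print(s["position"],s["ee_rot"],s["joints"].round(2))
E
```

```text
clock: 9.23
position: [0.4767, 0.1292, 0.3183]
ee_rot: [-2.463, -1.95, 0.002]
force: [0.0, -0.7, -0.2]
width: 0.434
gripper_force: 0.0
[0.47677345 0.12933519 0.31836994] [-2.46329480e+00 -1.94951159e+00  1.57959701e-03] [ 0.38  0.28 -0.94  1.68  0.24  1.3  -0.84]
```

View pics/w5.png

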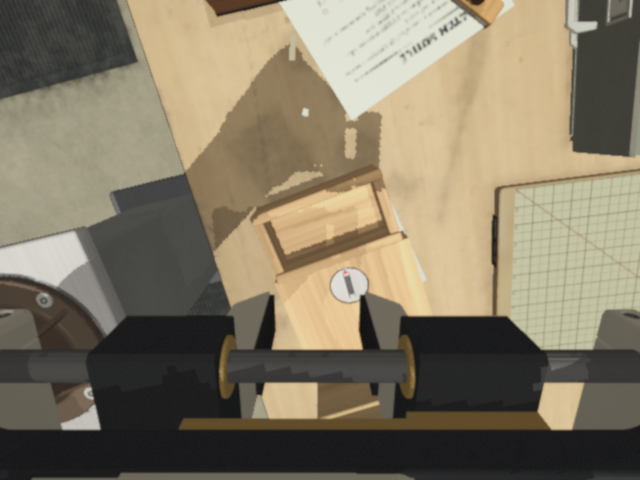

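The pocket is seated against the board and square. The cam is at (349,285) with its arrow toward the pocket. Next I'll hover over the driver with the yaw near the bar's direction.

```bash
python3 -m creep '[[0.085,-0.0247,0,0,0,0],[0.085,-0.0247,0,0,0,0],[0.085,-0.0247,0,0,0,0],[0.085,-0.0247,0,0,0,0],[0.085,-0.0247,0,0,0,0],[0.085,-0.0247,0,0,0,0],[0.085,-0.0247,0,0,0,0],[0,0,0,0,0,-0.0553],[0,0,0,0,0,-0.0553],[0,0,0,0,0,-0.0553],[0,0,0,0,0,-0.0553],[0,0,0,0,0,-0.0553],[0,0,0,0,0,-0.0553],[0,0,0,0,0,-0.0553],[0,0,0,0,0,-0.0553],[0,0,0,0,0,-0.0553],[0,0,0,0,0,-0.0553],[0,0,0,0,0,0],[0,0,0,0,0,0]]'
python3 - <<'E'
from h import *
c=cam("wrist");save(c,"w6");import pickle;pickle.dump(c,open("w6.pkl","wb"))
s=arm.observe();print(s["position"],s["ee_rot"],np.degrees(2*np.arctan2(s["ee_rot"][1],s["ee_rot"][0])),s["joints"].round(2))
hsv=cv2.cvtColor(c[0],cv2.COLOR_RGB2HSV)
m=cv2.inRange(hsv,(4,170,100),(20,255,255));m[320:]=0
m=cv2.morphologyEx(m,cv2.MORPH_OPEN,np.ones((5,5)))
cn=max(cv2.findContours(m,0,2)[0],key=cv2.contourArea);r=cv2.minAreaRect(cn);print(r);P=np.array([ray(c,*p,.137) for p in cv2.boxPoints(r)]);print(P.round(4),P.mean(0))
for i in(0,1): d=P[i+1]-P[i];print(np.linalg.norm(d),np.degrees(np.arctan2(d[1],d[0])))
w=pickle.load(open("w5.pkl","rb"));hsv=cv2.cvtColor(w[0],cv2.COLOR_RGB2HSV)
m=cv2.inRange(hsv,(0,0,140),(179,40,255));k=np.zeros_like(m);k[262:310,325:375]=m[262:310,325:375]
cn=max(cv2.findContours(k,0,2)[0],key=cv2.contourArea);e=cv2.fitEllipse(cv2.convexHull(cn));print(e,"cam",ray(w,*e[0],.036))
E
```

```text
clock: 10.87
position: [0.4631, 0.3772, 0.3183]
ee_rot: [-0.996, -2.979, 0.001]
force: [-0.4, -0.1, -0.3]
width: 0.438
gripper_force: 0.0
[0.4630602  0.37727033 0.31848149] [-9.95782961e-01 -2.97949141e+00  7.84088005e-04] -216.96053349857095 [-0.06  0.58 -1.18  1.44  0.54  1.48 -0.31]
((328.7959899902344, 213.37200927734375), (19.94572639465332, 74.14802551269531), 10.30484676361084)
[[0.4807 0.3589 0.137 ]
 [0.4324 0.4107 0.137 ]
 [0.4457 0.4231 0.137 ]
 [0.495  0.3719 0.137 ]] [0.4634519  0.39115505 0.137     ]
0.0707868305758395 133.00400732027214
0.018215806209096914 42.86406104794853
((348.9475402832031, 284.63427734375), (34.45314407348633, 37.332252502441406), 80.42211151123047) cam [0.49167592 0.01501011 0.036     ]
```

View pics/w6.png

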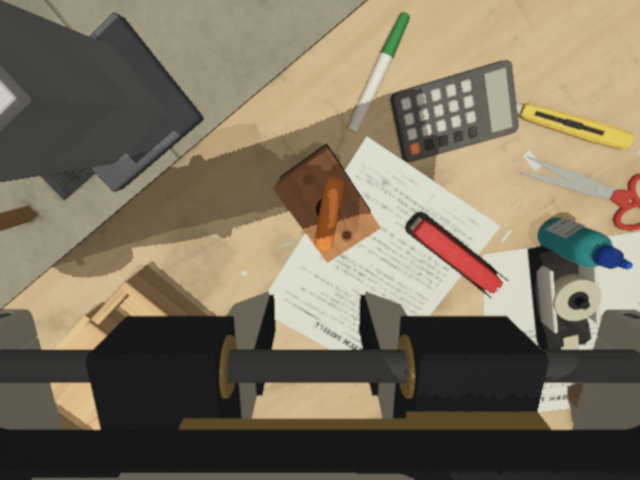

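The bar is at px (329,213), world (0.4635, 0.391), angle 133°. I'll align with it, descend with the fingertips just above the collar, and grip.

```bash
python3 -m creep '[[0.01,0.0142,0,0,0,0],[0.01,0.0142,0,0,0,0],[0,0,0.05,0,0,0.0417],[0,0,0.05,0,0,0.0417],[0,0,0.08,0,0,0],[0,0,0.08,0,0,0],[0,0,0.08,0,0,0],[0,0,0.08,0,0,0],[0,0,0.05,0,0,0],[0,0,0.03,0,0,0],[0,0,0.013,0,0,0],[0,0,0,0,0,0],[0,0,0,0,0,0]]'
python3 -m creep '[[0,0,0,0,0,0],[0,0,0,0,0,0],[0,0,0,0,0,0],[0,0,0,0,0,0],[0,0,0,0,0,0],[0,0,0,0,0,0]]' 1 40
python3 - <<'E'
from h import *
s=arm.observe();print(s["position"],np.degrees(2*np.arctan2(s["ee_rot"][1],s["ee_rot"][0])),s["joints"].round(2),s["ft_torque"])
E
```

```text
clock: 12.0
position: [0.4636, 0.3923, 0.1147]
ee_rot: [1.243, 2.885, 0.002]
force: [0.9, 0.9, 0.7]
width: 0.434
gripper_force: 0.0
clock: 12.5
position: [0.4637, 0.3915, 0.1142]
ee_rot: [1.243, 2.885, 0.001]
force: [0.1, -0.7, 4.8]
width: 0.193
gripper_force: 40.0
[0.46369207 0.3915342  0.11416345] 133.36502646379793 [-0.15  0.74 -1.02  1.69  0.7   1.11 -0.62] [-0.21441631 -0.14796238  0.00619097]
```

```bash
python3 -m creep '[[0,0,-0.05,0,0,0],[0,0,-0.08,0,0,0],[0,0,-0.09,0,0,0],[0,0,-0.09,0,0,0],[0,0,-0.02,0,0,0.0557],[0,0,0,0,0,0.0557],[0,0,0,0,0,0.0557],[0,0,0,0,0,0.0557],[0,0,0,0,0,0.0557],[0,0,0,0,0,0.0557],[-0.07,0.002,0,0,0,0],[-0.0945,0.002,0,0,0,0],[-0.0945,0.002,0,0,0,0],[-0.0945,0.002,0,0,0,0],[-0.0945,0.002,0,0,0,0],[-0.0945,0.002,0,0,0,0],[-0.0945,0.002,0,0,0,0],[-0.0945,0.002,0,0,0,0],[-0.0945,0.002,0,0,0,0],[-0.08,0,0,0,0,0]]'
python3 -m creep '[[-0.039,0,0,0,0,0],[0,0,0,0,0,0],[0,0,0,0,0,0],[0,0,0,0,0,0]]'
python3 - <<'E'
from h import *
c=cam("wrist");import pickle;pickle.dump(c,open("w7.pkl","wb"));cv2.imwrite("pics/w7z.png",cv2.resize(c[0][160:330,210:430],None,fx=3.5,fy=3.5,interpolation=cv2.INTER_CUBIC)[:,:,::-1])
s=arm.observe();print(s["position"],np.degrees(2*np.arctan2(s["ee_rot"][1],s["ee_rot"][0])),s["joints"].round(2),s["width"])
p=np.r_[.4918,.0144,.036];print("cam proj",(proj(c,p)-[210,160])*3.5)
Rm=R.from_rotvec(s["ee_rot"]).as_matrix();print("tip proj",(proj(c,s["position"]+Rm@[0,0,.1042])-[210,160])*3.5, (proj(c,[.4918,.0144,.14-.0])-[210,160])*3.5)
E
```

```text
clock: 14.17
position: [0.4909, 0.0269, 0.2452]
ee_rot: [2.159, 2.282, -0.002]
force: [-0.6, 0.0, -1.1]
width: 0.189
gripper_force: 40.0
clock: 14.5
position: [0.4919, 0.0153, 0.2455]
ee_rot: [-2.156, -2.285, -0.001]
force: [-0.3, 1.1, -1.5]
width: 0.192
gripper_force: 40.0
[0.49192683 0.01572268 0.24559856] -266.6166055274696 [ 0.64  0.37 -1.01  1.8   0.34  1.16 -0.42] 0.1907584559404975
cam proj [374.87994661 199.79930502]
tip proj [376.49678565 304.5245591 ] [375.47424077 308.62632749]
```

View pics/w7z.png

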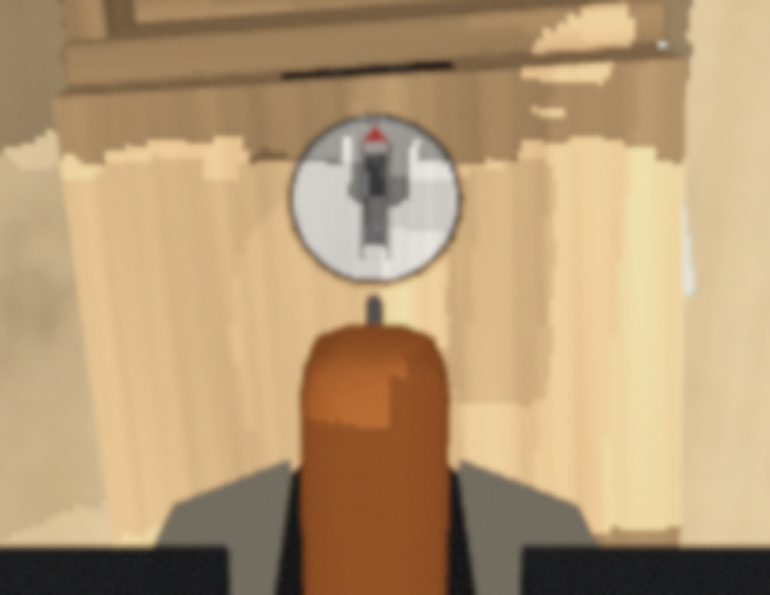

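The cam disc is centred at zoom (376,199) and the slot is aligned with the tool. The blade's near edge shows at (374,296) and the bar end at (375,325). I'll work out how far the tip is offset in the grip.

Run:
```python
from h import *
import pickle
c=pickle.load(open("w7.pkl","rb"));s=arm.observe();Rm=R.from_rotvec(s["ee_rot"]).as_matrix()
f=lambda p:((proj(c,s["position"]+Rm@np.array(p))-[210,160])*3.5).round(1)
for n,p in[("tip+x edge",[.006,0,.1042]),("tip-4",[.002,0,.1042]),("barEnd bot",[.036,0,-.0008]),("barEnd mid",[.036,0,-.0108]),("barEnd top",[.036,0,-.0208]),("blade up edge",[.006,0,.08])]:print(n,f(p))
print(Rm.round(4))
sl=[ray(c,210+x/3.5,160+y/3.5,.036) for x,y in((375,143),(374,258))];d=sl[0]-sl[1];print("slot",np.degrees(np.arctan2(d[1],d[0])),"cam",ray(c,210+376/3.5,160+198.5/3.5,.036))
```

```text
tip+x edge [376.5 277.5]
tip-4 [376.5 295.6]
barEnd bot [378.3 284.5]
barEnd mid [378.6 308.5]
barEnd top [378.9 335.6]
blade up edge [376.8 312.8]
[[-5.900e-02  9.983e-01  1.000e-04]
 [ 9.983e-01  5.900e-02  5.000e-04]
 [ 5.000e-04  1.000e-04 -1.000e+00]]
slot 92.84087528335284 cam [0.49210335 0.01480538 0.036     ]
```

The tip sits about 4 mm back along the slot, which is harmless because the slot is long. Laterally it's within 0.5 mm, so I'll insert it.

```bash
python3 -m creep '[[-0.002,0.001,0.05,0,0,0.002],[0,0,0.07,0,0,0],[0,0,0.07,0,0,0],[0,0,0.04,0,0,0],[0,0,0.02,0,0,0],[0,0,0.01,0,0,0],[0,0,0,0,0,0],[0,0,0.008,0,0,0],[0,0,0.006,0,0,0],[0,0,0,0,0,0],[0,0,0,0,0,0]]'
```

```text
clock: 15.47
position: [0.4929, 0.0135, 0.1364]
ee_rot: [2.162, 2.279, 0.001]
force: [-0.7, 0.4, -1.7]
width: 0.191
gripper_force: 40.0
```

```bash
python3 -m creep '[[0.003,-0.001,0.003,0,0,0],[0,0,0.004,0,0,0],[0,0,0.002,0,0,0],[0,0,0,0,0,0],[0,0,0,0,0,0]]'
```

```text
clock: 15.88
position: [0.4921, 0.0147, 0.1323]
ee_rot: [-2.162, -2.279, 0.0]
force: [0.4, -0.1, -1.3]
width: 0.194
gripper_force: 40.0
```

```bash
python3 -m creep '[[0,0,0,0,0,0.03],[0,0,0,0,0,0.03],[0,0,0,0,0,0.03],[0,0,0,0,0,0.03],[0,0,0,0,0,0.03],[0,0,0,0,0,0.03],[0,0,0,0,0,0.03],[0,0,0,0,0,0.03],[0,0,0,0,0,0.03],[0,0,0,0,0,0.03],[0,0,0,0,0,0],[0,0,0,0,0,0]]'
python3 -c "
from h import *
s=arm.observe();print(s['ft_torque'],s['joints'].round(2))"
```

```text
clock: 16.88
position: [0.4927, 0.0145, 0.1325]
ee_rot: [2.758, 1.502, 0.001]
force: [2.2, -0.6, -2.3]
width: 0.195
gripper_force: 40.0
[-0.55023227 -0.87463212 -0.02651073] [ 0.44  0.44 -0.76  1.96  0.39  0.89 -1.09]
```

```bash
python3 -m creep '[[0,0,0,0,0,0.03],[0,0,0,0,0,0.03],[0,0,0,0,0,0.03],[0,0,0,0,0,0.03],[0,0,0,0,0,0.03],[0,0,0,0,0,0.03],[0,0,0,0,0,0.03],[0,0,0,0,0,0.03],[0,0,0,0,0,0.03],[0,0,0,0,0,0.03],[0,0,0,0,0,0.03],[0,0,0,0,0,0],[0,0,0,0,0,0]]'
python3 -m creep '[[0,0,0,0,0,0.03],[0,0,0,0,0,0.02],[0,0,0,0,0,0.02],[0,0,0,0,0,0],[0,0,0,0,0,0]]'
python3 -c "
from h import *
s=arm.observe();print(s['ft_torque'],s['joints'].round(2))"
```

```text
clock: 17.97
position: [0.4927, 0.0137, 0.1325]
ee_rot: [3.103, 0.478, 0.001]
force: [2.8, -5.0, -1.7]
width: 0.19
gripper_force: 40.0
clock: 18.38
position: [0.4926, 0.0136, 0.1325]
ee_rot: [3.13, 0.249, 0.001]
force: [2.5, -4.7, 0.2]
width: 0.195
gripper_force: 40.0
[-1.58899313 -0.82522397  0.19075303] [ 0.29  0.39 -0.55  1.97  0.27  0.85 -1.82]
```

```bash
python3 -m creep '[[0,0,0,0,0,0.03],[0,0,0,0,0,0.03],[0,0,0,0,0,0],[0,0,0,0,0,0]]'
python3 -c "
from h import *
s=arm.observe();print(s['ft_torque'],s['joints'].round(2))"
python3 -m creep '[[0,0,0,0,0,0.03],[0,0,0,0,0,0.03],[0,0,0,0,0,0],[0,0,0,0,0,0]]'
python3 -c "
from h import *
s=arm.observe();print(s['ft_torque'],s['joints'].round(2))"
```

```text
clock: 18.72
position: [0.4925, 0.0136, 0.1325]
ee_rot: [3.14, 0.052, 0.001]
force: [1.8, -5.0, -0.6]
width: 0.193
gripper_force: 40.0
[-1.61031728 -0.7163918   0.1076627 ] [ 0.27  0.38 -0.52  1.97  0.25  0.85 -1.93]
clock: 19.05
position: [0.4924, 0.0136, 0.1324]
ee_rot: [3.137, -0.145, 0.001]
force: [1.5, -4.8, 1.2]
width: 0.19
gripper_force: 40.0
[-1.62886973 -0.609231    0.10459262] [ 0.25  0.38 -0.49  1.97  0.24  0.84 -2.04]
```

```bash
python3 -m creep '[[0,0,0,0,0,0.03],[0,0,0,0,0,0.03],[0,0,0,0,0,0],[0,0,0,0,0,0]]'
python3 - <<'E'
from h import *
s=arm.observe();print(s['ft_torque'],s['joints'].round(2))
c=cam("wrist");save(c,"w8")
E
```

```text
clock: 19.38
position: [0.4923, 0.0136, 0.1324]
ee_rot: [3.122, -0.342, 0.001]
force: [1.6, -5.7, 0.6]
width: 0.195
gripper_force: 40.0
[-1.59700625 -0.49205137  0.05084826] [ 0.23  0.37 -0.46  1.98  0.22  0.84 -2.15]
```

View pics/w8.png

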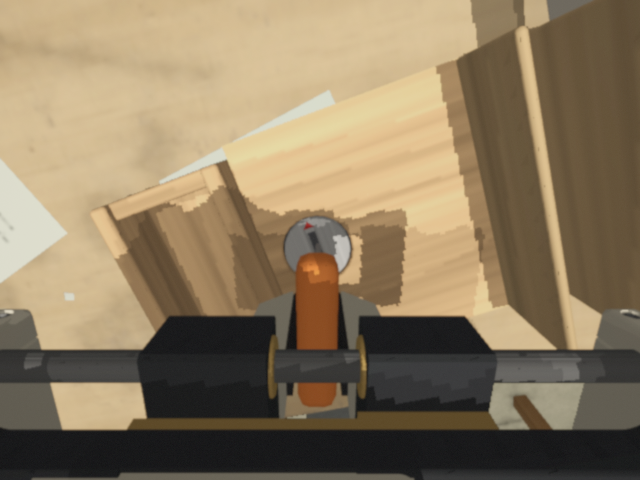

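The arrow is at px (308,227) against a disc centre near (318,247), so the cam lags the tool and isn't yet at its stop. That was my 11th picture, one over the limit of 10, so I'll view no more and measure numerically instead.

```bash
cat >> h.py <<'E'
def arrow(c):
    C=np.array([.492,.0146,.036]);u=proj(c,C).astype(int);hsv=cv2.cvtColor(c[0],cv2.COLOR_RGB2HSV)
    m=cv2.inRange(hsv,(0,110,60),(4,255,255))|cv2.inRange(hsv,(168,110,60),(180,255,255));k=np.zeros_like(m);a=45
    k[u[1]-a:u[1]+a,u[0]-a:u[0]+a]=m[u[1]-a:u[1]+a,u[0]-a:u[0]+a]
    v,w=np.nonzero(k);p=ray(c,w.mean(),v.mean(),.036);d=p-C;g=np.degrees(np.arctan2(d[1],d[0]))
    print("arrow n",len(v),(w.mean(),v.mean()),"r",np.hypot(*d[:2]),"ang",g,"q",np.radians(97.41-g))
E
python3 - <<'E'
from h import *
import pickle
for f in("w1","w5","w7"): arrow(pickle.load(open(f+".pkl","rb")))
arrow(cam("wrist"))
E
python3 -m creep '[[0,0,0,0,0,0.03],[0,0,0,0,0,0.03],[0,0,0,0,0,0],[0,0,0,0,0,0]]'
python3 - <<'E'
from h import *
s=arm.observe();print(s['ft_torque'],s['joints'].round(2))
arrow(cam("wrist"))
E
```

```text
arrow n 0 (np.float64(nan), np.float64(nan)) r nan ang nan q nan
arrow n 3 (np.float64(344.6666666666667), np.float64(271.6666666666667)) r 0.019421757664684815 ang 95.8944681685948 q 0.02645102037680031
arrow n 9 (np.float64(316.6666666666667), np.float64(198.22222222222223)) r 0.019195059066750047 ang 95.28893688355393 q 0.03701953502459575
arrow n 26 (np.float64(307.61538461538464), np.float64(225.57692307692307)) r 0.018804366470768732 ang 6.732022276836913 q 1.582629270319267
clock: 19.82
position: [0.4922, 0.0135, 0.1324]
ee_rot: [3.094, -0.537, 0.0]
force: [1.2, -5.3, 1.5]
width: 0.194
gripper_force: 40.0
[-1.70667816 -0.38559341  0.12129921] [ 0.2   0.37 -0.43  1.98  0.21  0.84 -2.26]
arrow n 26 (np.float64(305.4230769230769), np.float64(226.23076923076923)) r 0.01883662391702391 ang 3.9643774597248074 q 1.6309337849036296h.py:21: RuntimeWarning: Mean of empty slice.
  v,w=np.nonzero(k);p=ray(c,w.mean(),v.mean(),.036);d=p-C;g=np.degrees(np.arctan2(d[1],d[0]))
  ret = ret.dtype.type(ret / rcount)
h.py:22: RuntimeWarning: Mean of empty slice.
  print("arrow n",len(v),(w.mean(),v.mean()),"r",np.hypot(*d[:2]),"ang",g,"q",np.radians(97.41-g))
```

```bash
python3 -m creep '[[0,0,0,0,0,0.03],[0,0,0,0,0,0.02],[0,0,0,0,0,0],[0,0,0,0,0,0]]'
python3 - <<'E'
from h import *
s=arm.observe();print(s['ft_torque'],s['joints'].round(2))
arrow(cam("wrist"))
E
```

```text
clock: 20.2
position: [0.492, 0.0134, 0.1324]
ee_rot: [3.061, -0.698, -0.0]
force: [0.8, -6.0, 2.9]
width: 0.191
gripper_force: 40.0
[-1.84387994 -0.14502084  0.21482   ] [ 0.18  0.37 -0.41  1.98  0.2   0.83 -2.35]
arrow n 28 (np.float64(302.57142857142856), np.float64(227.39285714285714)) r 0.01876787434311158 ang 4.098449806306582 q 1.6285937810199027
```

The arrow has stopped at q≈1.63 while the tool kept turning, so the cam is at its stop. I'll back off within the slack and lift out.

```bash
python3 -m creep '[[0,0,0,0,0,-0.03],[0,0,0,0,0,-0.03],[0,0,0,0,0,-0.03],[0,0,0,0,0,-0.03],[0,0,0,0,0,-0.03],[0,0,0,0,0,0]]'
python3 - <<'E'
from h import *
s=arm.observe();print(s['ft_torque'],s['joints'].round(2))
arrow(cam("wrist"))
E
python3 -m creep '[[0,0,-0.02,0,0,0],[0,0,-0.03,0,0,0],[0,0,-0.05,0,0,0],[0,0,-0.08,0,0,0],[0,0,-0.08,0,0,0],[0,0,-0.04,0,0,0],[0,0,0,0,0,0],[0,0,0,0,0,0]]'
python3 - <<'E'
from h import *
import pickle
s=arm.observe();print(s['position'],s["force"],s['ft_torque'],s['joints'].round(2));c=cam("wrist");pickle.dump(c,open("w9.pkl","wb"));save(c,"w9")
arrow(c)
hsv=cv2.cvtColor(c[0],cv2.COLOR_RGB2HSV);m=cv2.inRange(hsv,(4,190,80),(14,255,255))
cn=max(cv2.findContours(m,0,2)[0],key=cv2.contourArea);print(cv2.minAreaRect(cn),cv2.boundingRect(cn))
o=pickle.load(open("w7.pkl","rb"));hsv=cv2.cvtColor(o[0],cv2.COLOR_RGB2HSV);m=cv2.inRange(hsv,(4,190,80),(14,255,255))
cn=max(cv2.findContours(m,0,2)[0],key=cv2.contourArea);print(cv2.minAreaRect(cn),cv2.boundingRect(cn))
for k in(o,c):
    g=k[0][225:262,300:335].min(axis=2);print(np.argwhere(g<70).min(0)+[225,300] if (g<70).any() else 0)
E
```

```text
clock: 20.75
position: [0.4925, 0.0142, 0.1324]
ee_rot: [3.134, -0.206, 0.001]
force: [2.3, -3.5, -0.1]
width: 0.193
gripper_force: 40.0
[-1.15767355 -0.68885362  0.04691522] [ 0.24  0.38 -0.48  1.97  0.23  0.84 -2.07]
arrow n 27 (np.float64(311.85185185185185), np.float64(224.92592592592592)) r 0.018701242496257476 ang 4.309110878283178 q 1.6249170517081302
clock: 21.47
position: [0.492, 0.0156, 0.2531]
ee_rot: [-3.134, 0.213, -0.002]
force: [-0.3, -0.9, -2.2]
width: 0.191
gripper_force: 40.0
[0.49203446 0.01560264 0.2530661 ] [-0.26625382 -0.89056268 -2.21381954] [-0.03129913 -0.01157191  0.03601928] [ 0.29  0.24 -0.52  1.82  0.13  1.11 -1.98]
arrow n 10 (np.float64(314.9), np.float64(195.3)) r 0.019005106747552472 ang 3.6919937642267535 q 1.6356877772188203
((316.5, 300.5), (93.0, 41.0), 90.0) (296, 254, 42, 94)
((316.5, 300.5), (41.0, 93.0), 0.0) (296, 254, 42, 94)
[252 300]
[227 300]
```

```bash
python3 -m creep '[[0,0,0,0,0,-0.0588],[0,0,0,0,0,-0.0588],[0,0,0,0,0,-0.0588],[0,0,0,0,0,-0.0588],[0,0,0,0,0,-0.0588],[0,0,0,0,0,-0.0588],[0,0,0,0,0,-0.0588],[0,0,0,0,0,-0.0588],[0,0,0,0,0,-0.0588],[0,0,0,0,0,-0.0588],[0,0,0,0,0,-0.0588],[0,0,0,0,0,-0.0588],[0,0,0,0,0,-0.0588],[0,0,0,0,0,-0.0588],[0,0,0,0,0,-0.0588],[0,0,0,0,0,-0.0588],[0,0,0,0,0,-0.0588],[0,0,0,0,0,-0.0588],[0,0,0,0,0,-0.0588],[0,0,0,0,0,-0.0588]]'
python3 -m creep '[[0.05,0.04,0,0,0,0],[0.073,0.0594,0,0,0,0],[0.073,0.0594,0,0,0,0],[0.073,0.0594,0,0,0,0],[0.073,0.0594,0,0,0,0],[0.073,0.0594,0,0,0,0],[0.073,0.0594,0,0,0,0],[0.073,0.0594,0,0,0,0],[0.073,0.0594,0,0,0,0],[0.073,0.0594,0,0,0,0],[0.023,0.0194,0,0,0,0],[0,0,0,0,0,0],[0,0,0,0,0,0]]'
cat > d.py <<'E'
from h import *
s=arm.observe();p=s["position"];y=2*np.arctan2(s["ee_rot"][1],s["ee_rot"][0]);D=np.array([.4637,.3915])-p[:2]
tx=np.array([np.cos(y),np.sin(y)]);ty=np.array([np.sin(y),-np.cos(y)])
print(p,np.degrees(y)%360,s["joints"].round(2),"units",D@tx/.4,D@ty/.4,"turn",(np.degrees(y)%360-133.4)/120,s["force"])
E
python3 d.py
```

```text
clock: 23.18
position: [0.4909, 0.0149, 0.2507]
ee_rot: [-1.233, -2.886, 0.001]
force: [-0.3, 0.9, -1.1]
width: 0.192
gripper_force: 40.0
clock: 24.27
position: [0.463, 0.3905, 0.2504]
ee_rot: [-1.24, -2.884, 0.004]
force: [-0.9, -0.7, -1.9]
width: 0.194
gripper_force: 40.0
[0.46303786 0.3904919  0.25042022] 133.48932806817547 [-0.19  0.55 -0.94  1.53  0.45  1.29 -0.42] units 0.0006891989884012478 0.0029354536448249575 turn 0.0007444005681288483 [-0.91677743 -0.65003178 -1.90787207]
```

```bash
python3 -m creep '[[0.001,0.003,0.03,0,0,0],[0,0,0.04,0,0,0],[0,0,0.04,0,0,0],[0,0,0.03,0,0,0],[0,0,0.02,0,0,0],[0,0,0,0,0,0],[0,0,0,0,0,0]]'
python3 d.py
```

```text
clock: 24.85
position: [0.4652, 0.3906, 0.188]
ee_rot: [-1.245, -2.884, 0.001]
force: [0.4, -0.5, -1.3]
width: 0.19
gripper_force: 40.0
[0.46520311 0.39060682 0.1879976 ] 133.31278620054368 [-0.2   0.6  -0.91  1.61  0.51  1.18 -0.47] units 0.004202500444344785 -0.0012024530715569258 turn -0.000726781662136015 [ 0.44758955 -0.51776638 -1.25021105]
```

```bash
python3 -m creep '[[0.004,-0.001,0.03,0,0,0],[0,0,0.04,0,0,0],[0,0,0.04,0,0,0],[0,0,0.035,0,0,0],[0,0,0.02,0,0,0],[0,0,0.01,0,0,0],[0,0,0.004,0,0,0],[0,0,0,0,0,0],[0,0,0,0,0,0]]'
python3 d.py
```

```text
clock: 25.6
position: [0.4639, 0.3926, 0.1174]
ee_rot: [1.244, 2.885, 0.002]
force: [0.4, 0.4, -0.9]
width: 0.194
gripper_force: 40.0
[0.46385608 0.39264767 0.11738054] 133.35359919173274 [-0.23  0.67 -0.86  1.69  0.58  1.05 -0.53] units -0.0018183964875967185 -0.0022534246501772124 turn -0.00038667340222720746 [ 0.35705325  0.3562548  -0.85626609]
```

```bash
python3 -m creep '[[-0.002,-0.002,0.004,0,0,0],[0,0,0.003,0,0,0],[0,0,0.001,0,0,0],[0,0,0,0,0,0],[0,0,0,0,0,0]]'
python3 -m creep '[[0,0,0,0,0,0],[0,0,0,0,0,0],[0,0,0,0,0,0],[0,0,0,0,0,0],[0,0,-0.03,0,0,0],[0,0,-0.06,0,0,0],[0,0,-0.1,0,0,0],[0,0,-0.1,0,0,0],[0,0,-0.1,0,0,0],[0,0,-0.1,0,0,0],[0,0,-0.02,0,0,0],[0,0,0,0,0,0],[0,0,0,0,0,0]]' 0.3
python3 - <<'E'
from h import *
import pickle
c=cam("wrist");save(c,"w10");pickle.dump(c,open("w10.pkl","wb"))
hsv=cv2.cvtColor(c[0],cv2.COLOR_RGB2HSV)
m=cv2.inRange(hsv,(4,170,100),(20,255,255));m[320:]=0
m=cv2.morphologyEx(m,cv2.MORPH_OPEN,np.ones((5,5)))
cn=max(cv2.findContours(m,0,2)[0],key=cv2.contourArea);r=cv2.minAreaRect(cn);P=np.array([ray(c,*p,.137) for p in cv2.boxPoints(r)]);print(r,P.mean(0))
for i in(0,1): d=P[i+1]-P[i];print(np.linalg.norm(d),np.degrees(np.arctan2(d[1],d[0])))
E
```

```text
clock: 26.02
position: [0.4639, 0.3912, 0.1142]
ee_rot: [1.244, 2.884, 0.001]
force: [-1.1, -1.8, 6.1]
width: 0.193
gripper_force: 40.0
clock: 27.1
position: [0.4636, 0.3911, 0.3181]
ee_rot: [1.243, 2.884, 0.001]
force: [0.7, -0.9, -0.3]
width: 0.351
gripper_force: 0.0
((317.0, 221.0), (70.0, 18.0), 90.0) [0.46347105 0.39214179 0.137     ]
0.01651440399687359 43.33477537763853
0.06792382557849037 -46.21516330195683
```

Driver hung back at (0.4635, 0.392), same as before. I'll hover at the earlier pocket viewpoint and compare numerically.

```bash
python3 -m creep '[[0,0,0,0,0,0.0525],[0,0,0,0,0,0.0525],[0,0,0,0,0,0.0525],[0,0,0,0,0,0.0525],[0,0,0,0,0,0.0525],[0,0,0,0,0,0.0525],[0,0,0,0,0,0.0525],[0,0,0,0,0,0.0525],[0,0,0,0,0,0.0525],[-0.0787,0.0228,0,0,0,0],[-0.0787,0.0228,0,0,0,0],[-0.0787,0.0228,0,0,0,0],[-0.0787,0.0228,0,0,0,0],[-0.0787,0.0228,0,0,0,0],[-0.0787,0.0228,0,0,0,0],[-0.0787,0.0228,0,0,0,0],[-0.0787,0.0228,0,0,0,0],[0,0,0,0,0,0],[0,0,0,0,0,0],[0,0,0,0,0,0]]'
python3 - <<'E'
from h import *
import pickle
c=cam("wrist");pickle.dump(c,open("w11.pkl","wb"));arrow(c);o=pickle.load(open("w5.pkl","rb"))
th=np.radians(7.41);C=np.array([.492,.0146]);ex=np.array([np.cos(th),np.sin(th)]);ey=np.array([-np.sin(th),np.cos(th)])
# brightness profile along sorter y at rim height, several x
for k in(o,c):
    g=cv2.cvtColor(k[0],cv2.COLOR_RGB2GRAY).astype(np.float32)
    for x in(-.06,-.03,0,.03,.06):
        ys=np.arange(.100,.150,.0005);pts=np.array([proj(k,np.r_[C+x*ex+y*ey,.06]) for y in ys],np.float32)
        v=cv2.remap(g,pts[:,:1],pts[:,1:],1).ravel();d=np.gradient(cv2.GaussianBlur(v.reshape(-1,1),(1,9),0).ravel())
        i=np.argsort(-abs(d))[:1];print(x,[(ys[j].round(4),d[j].round(1)) for j in i],end=" ")
        ys=np.arange(.02,.07,.0005);pts=np.array([proj(k,np.r_[C+x*ex+y*ey,.036]) for y in ys],np.float32)
        v=cv2.remap(g,pts[:,:1],pts[:,1:],1).ravel();print(v[::6].astype(int))
# table-level patch colours of stapler and stamp before/after
E
```

```text
clock: 28.82
position: [0.4759, 0.1293, 0.3166]
ee_rot: [-2.464, -1.947, 0.002]
force: [-0.6, 0.8, 0.1]
width: 0.351
gripper_force: 0.0
arrow n 4 (np.float64(364.5), np.float64(281.5)) r 0.018851387799781637 ang 3.320026714563227 q 1.6421798269443781
-0.06 [(np.float64(0.12), np.float32(12.4))] [199 187 181 182 181 179 179 175 154  99  94  94  86  86 102 105 145]
-0.03 [(np.float64(0.1315), np.float32(-13.1))] [193 193 193 194 192 179 176 174 155  98  93  94  86  87 101  99 146]
0 [(np.float64(0.1315), np.float32(-13.2))] [162 178 184 194 192 176 175 183 173 103  94  95  90  90 113 122 162]
0.03 [(np.float64(0.122), np.float32(-9.4))] [191 191 191 191 188 173 171 178 167 102  89  95  89  86  93  98 148]
0.06 [(np.float64(0.12), np.float32(-10.2))] [204 205 204 204 203 192 201 205 188 111  91  96  94  89  99 107 133]
-0.06 [(np.float64(0.1145), np.float32(12.4))] [191 181 180 178 179 175 160 102  93  94  89  85  94 103 103 149 162]
-0.03 [(np.float64(0.126), np.float32(-12.7))] [193 192 192 193 185 174 158 102  92  94  90  85  94 101 105 166 181]
0 [(np.float64(0.126), np.float32(-13.0))] [221 194 170 177 174 173 156 101  90  95  92  85  94 100 119 185 200]
0.03 [(np.float64(0.1225), np.float32(-8.0))] [191 190 188 174 173 177 165 101  90  94  91  87 102 109 113 179 181]
0.06 [(np.float64(0.1145), np.float32(-11.0))] [205 204 202 190 199 205 187 107  90  96  95  88 104 118 139 197 196]
```

The pocket moved in 5.5 mm evenly along its length. Its outer edge is at 126 mm (81 + 45), so it's home and square, and the cam is at its stop. Handing in.

```bash
python3 -c "
from cell import arm
print(arm.sign_off())"
```

```text
the job is handed in; nothing more can be done
None
```

The job is handed in at about 29 s: pocket measured home and square, cam at its stop, screwdriver back in its hole, and the stapler, stamp and tape roll not touched, though not re-measured at the end; I viewed 11 pictures, one over the limit of 10.

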